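Probe a dead control board: ground, supply, then hover over the crystal

ROBOT

A 7-joint arm with a two-finger parallel gripper is mounted at the origin on a cart in front of the work surface, level with it; the furniture and walls round the work are solid. World frame = base frame: x ahead of the robot, y to its left, z up, the work surface at z = 0. Lengths are in m, angles in rad, forces in N, time in s.
With the tool pointing down it reaches from about 0.4 to 0.875 m from the base axis. Payload 19.3 kg.
Tool frame: the origin (TCP) lies at the very end of the fingers, on their centre line; the grasp point (between the pads) lies 19 mm behind it; z points along the fingers, y is the line along which they close (so a half turn about z gives the same grasp; the last joint's range is limited). The gripper opens to 85 mm and grips with 20 to 120 N. Pads are 22 mm wide; open, the fingers measure 114 mm over their backs; the gripper's body (76 mm by 85 mm) begins 54 mm behind the grasp point. The pads swing forward as they close: fully open they stand 13 mm farther back than shut.
Start: joints at [-1.405, 0.521, -0.036, 1.599, 0.021, 1.021, -0.113], TCP at [0.146, 0.608, 0.231] pointing down, gripper open.
Joint ranges: [-2.91, 2.91], [-0.3, 2.13], [-1.5, 1.42], [0.17, 2.43], [-1.26, 4.41], [0.16, 1.93], [-2.52, 2.52]. Speed limits (rad/s): [1.89, 1.89, 2.39, 2.39, 3.01, 3.01, 3.01].

INTERFACE

Orientations are given as [roll, pitch, yaw] about the fixed x, y, z axes, in that order (R = Rz(yaw) Ry(pitch) Rx(roll)).
In Python, from workcell import bot gives the robot as it stands.
- The arm moves only by the shell command python3 -m crank 'ROWS' [FORCE]. ROWS is a JSON object of lists of equal length, an entry for each row: "travel": the shift along the world's x, y, z in cm, a list of three; "turn": the turn, a rotation vector about the world's x, y, z in degrees, a list of three; "gripper": the closure, from 0 (fully open) to 1 (shut). A call has exactly 5 rows; each row is the pose to reach, as a shift and turn from the pose commanded when the call began; what a row does not reach only later rows make up. A row lasts 1/10 s, in which the tool goes at most 50 mm and 8.59 degrees, less where a joint would pass 70% of its speed; a pose out of reach is approached as far as the arm can. A call with a gripper value outside its range is refused whole. The fingers move at their own pace and stop on an object; FORCE is the grip in N (left out, the last holds). Time passes only in rows, so rows that repeat a pose let the fingers close, or fill a call up. It gives the time, the measured TCP pose, the force, the opening and the grip force at its end, in the units of the state.
- bot.observe(): the state, without advancing time (a new reading comes with each control period).
- bot.grab_frame(name): name is "scene" or "top" or "wrist"; returns a dict with "pixels" (400x640x3 uint8, red, green, blue), "fx", "fy", "cx", "cy" (pixels), "extrinsics" (4x4, takes a point from world to camera coordinates). Camera axes: x right, y down, z forward; pixel columns grow to the right and rows downward; lengths in m; the calibration is good to about 2 mm. The wrist camera is an equidistant fisheye: a pixel r from the principal point sees the ray r / f radians off the axis. A picture is of the moment at which its call begins. There is no depth.
- bot.job_done(): hands the job in; it is judged then, once.
The state is a dict: "clock": time; "qpos": joint angles; "qd": joint speeds; "joint_efforts": joint torques, N m; "position": TCP position; "tool_rot": TCP orientation; "force": force on the tool from outside, world axes, zero at the start; "moment": the same for the moment, N m; "grip_width": finger opening in m; "finger_force": force on a finger pad.
Only numpy, scipy, OpenCV 4.12 (cv2) and the standard library are available. Lean on these libraries where they do the work, as an engineer would, in place of code of your own. Each camera call takes 0.05 s, during which the arm holds its last target. There are 200 camera calls.

TASK

Find out whether the board's clock is running: lift the cordless probe out of its stand and touch its spring tip gently onto the ground land (gold disc in the white ring), then onto the supply land (gold disc in the red ring). Then lift it over the heat sink and capacitors and bring it to rest upright with its tip centred just above the silver crystal can, a few millimetres clear of it, because touching the can would stop the oscillation. Touch nothing else on the board, leave the solder reel and the white tin where they stand, and finish while still holding the probe there in the air.

Things in the scene. Friction and masses are not known exactly. Their poses are not given: they have to be found in the camera images.
- probe: cordless test probe, orange, 134 mm long, 45 g, tip down in the stand. Origin on its axis at the middle of the black ribbed grip (round, 14 mm across, 44 mm long; any grasp yaw will do); z points up, away from the tip. Collar 21 mm across, 22 to 26 mm below the origin, rests on the stand's rim; the barrel below is 11 mm across, tapering from 66 mm down. Cap ends 36 mm above the origin
- tip (a point): the very end of the probe's gold spring tip, 98 mm below the probe's origin when the tip is out; moves with the tip
- plunger (a joint): how far the spring tip is pushed into the probe: 0 fully out, 0.006 m fully in; it takes 0.6 N to start and 3 N to push fully in
- stand: probe stand: round dark foot 53 mm across, aluminium tube 23 mm across (bore 15 mm) whose rim is 85 mm above the mat; fixed. Origin under its centre on the mat. The probe hangs in it by its collar with 1 to 2 mm of play and must be drawn straight up 75 mm to be clear. It stands at one of three places along the near edge of the mat
- board: green circuit board, 84 (x) x 110 (y) mm, in an aluminium holder 98 x 145 mm over all; fixed on the grey mat (4.5 mm thick). Origin under its centre on the mat, z up; the board's upper face is at z 35 mm. A row of tall parts (see heat_sink_top) parts the two lands, at -y, from the crystal, at +y. All else stands less than 14 mm above the board
- ground_land (a point): centre of the ground land on the board's upper face: a flat gold disc 9 mm across in a white printed ring
- supply_land (a point): centre of the supply land on the board's upper face: a flat gold disc 9 mm across in a red printed ring
- crystal_top (a point): centre of the top of the quartz crystal: an upright silver oval can, 11 x 5 mm and 13.5 mm tall, in a white printed outline, beside a square black chip
- heat_sink_top (a point): centre of the top of the black finned heat sink (36 mm along the board's x, 22 mm along y with its transistor, top 31.5 mm above the board); beside it, toward the board's +x, the row goes on with two dark round capacitors 13 mm across, top 26 mm above the board
- solder_reel: bystander: reel of solder with blue flanges, 52 mm across, 40 mm tall; origin under its centre
- flux_tin: bystander: round white tin, 44 mm across, 20 mm tall; origin under its centre

How it is judged:
By the outcome, as a careful person would: the job done as asked, in the order asked, and still so for the second after the job is handed in, while the arm keeps its last pose, push and grip.
It also fails if it takes over 54 s, if anything falls off the work surface, if the arm or the gripper's body presses on something with over 40 N, if the wrist force passes 120 N, or if a joint passes its speed limit or range.

## Working session

There is one attempt and no reset: what is moved stays moved. The work goes in short steps, Python scripts to look and compute and a shell command to move; the robot and the scene stay as the last step left them, time stands still between calls to the robot, and variables do not carry over. Pictures are saved under pics/ and viewed, at most 14 in all, crops included, and the job is handed in when it is done.

```bash
ls; mkdir -p pics
cat > h.py <<'E'
import numpy as np, cv2, json
from workcell import bot
def grab(n,name=None):
    f=bot.grab_frame(n); p=np.array(f["pixels"]); 
    if name: cv2.imwrite(f"pics/{name}.png",p[:,:,::-1])
    np.savez(f"pics/{name or n}.npz",p=p,K=[f["fx"],f["fy"],f["cx"],f["cy"]],E=np.array(f["extrinsics"]))
    return load(name or n)
def load(name):
    d=np.load(f"pics/{name}.npz"); return d["p"],d["K"],d["E"]
def ray(K,E,u,v,fish=False):
    x=(u-K[2])/K[0]; y=(v-K[3])/K[1]
    if fish:
        r=np.hypot(x,y); d=np.array([x/r*np.sin(r),y/r*np.sin(r),np.cos(r)]) if r>1e-9 else np.array([0,0,1.])
    else: d=np.array([x,y,1.]); 
    R=E[:3,:3]; return -R.T@E[:3,3], R.T@(d/np.linalg.norm(d))
def onz(K,E,u,v,z,fish=False):
    o,d=ray(K,E,u,v,fish); return o+d*(z-o[2])/d[2]
def proj(K,E,P):
    c=E[:3,:3]@np.array(P)+E[:3,3]; return np.array([K[0]*c[0]/c[2]+K[2],K[1]*c[1]/c[2]+K[3]])
E
python3 - <<'E'
from h import *
print(bot.observe())
for n in("scene","top"):
    p,K,E=grab(n,n+"0"); print(n,K,np.round(E,3).tolist(), np.round(-E[:3,:3].T@E[:3,3],3))
E
```

```text
pics
{'clock': 0.0, 'qpos': array([-1.40519916,  0.52203162, -0.0362671 ,  1.59998336,  0.02117642,
        1.02111607, -0.11278819]), 'qd': array([-2.42359855e-04, -8.83718551e-04, -1.05206114e-04, -1.04715220e-03,
       -3.57947425e-05, -9.90226883e-04,  1.42879467e-03]), 'joint_efforts': array([-9.95120390e-04, -9.27110624e+01,  1.97940677e+00, -3.69931626e+01,
        1.77298504e-02,  8.27784272e-03,  4.43123554e-05]), 'position': array([0.14599717, 0.60736559, 0.23072427]), 'tool_rot': array([-3.14044207e+00,  9.25662142e-05,  2.90573232e+00]), 'force': array([-0.02810854,  0.1947226 , -0.18744762]), 'moment': array([-5.97265410e-06, -2.09479167e-02,  6.66364350e-02]), 'finger_force': 0.0, 'grip_width': 0.08561339866851106}
scene [516.61765936 516.61765936 321.79381063 200.71859637] [[0.497, -0.867, -0.022, -0.558], [-0.581, -0.313, -0.751, 0.285], [0.645, 0.386, -0.66, 0.67], [0.0, 0.0, 0.0, 1.0]] [ 0.011 -0.654  0.643]
top [367.26052171 367.26052171 315.69222776 196.07151352] [[-0.07, -0.998, -0.006, -0.283], [-0.976, 0.07, -0.208, 0.605], [0.208, -0.009, -0.978, 0.835], [0.0, 0.0, 0.0, 1.0]] [ 0.397 -0.317  0.941]
```

View pics/scene0.png

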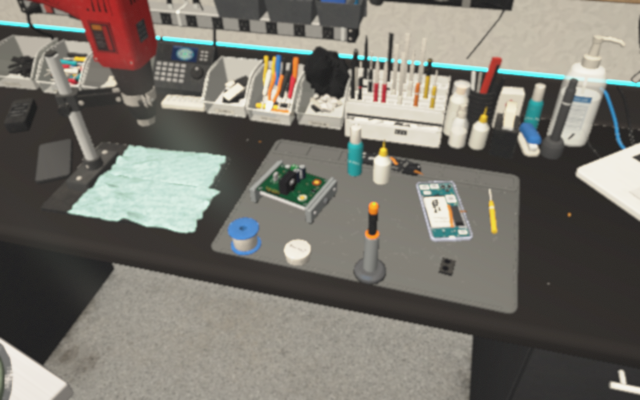

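View pics/top0.png

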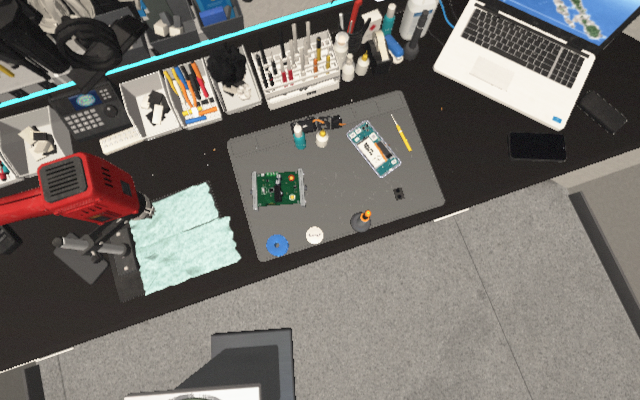

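The scene view shows the probe in its stand at about (372,240), the board at (293,188), the reel at (244,236) and the tin at (297,251). In the top view the probe is at (364,216) and the board at (278,188). I'll take a first fix and enlarge the board.

Run:
```python
from h import *
S=load("scene0");T=load("top0")
for nm,(p,K,E) in(("s",S),("t",T)):
    hsv=cv2.cvtColor(p,cv2.COLOR_RGB2HSV)
    m=cv2.inRange(hsv,(5,170,150),(18,255,255))
    n,l,st,c=cv2.connectedComponentsWithStats(m)
    for i in range(1,n):
        if st[i,4]>12: print(nm,"orange",st[i],c[i])
p,K,E=T; print("board",onz(K,E,278,188,.04),"tin",onz(K,E,314,235,.02),"reel",onz(K,E,277,245,.04))
print("probe cap",onz(K,E,367,212,.17))
p,K,E=S; print("foot",onz(K,E,370,271,.008), "tin",onz(K,E,297,251,.015))
a=cv2.resize(T[0][160:220,238:318],None,fx=5,fy=5,interpolation=cv2.INTER_CUBIC)
b=cv2.resize(S[0][150:225,243:343],None,fx=4,fy=4,interpolation=cv2.INTER_CUBIC)
c=np.zeros((300,800,3),np.uint8); c[:,:400]=a; c[:,400:]=b
cv2.imwrite("pics/c1.png",c[:,:,::-1])
```

```text
s orange [93 26  7  3 18] [96.11111111 26.94444444]
s orange [292  57   7  22  95] [294.54736842  66.45263158]
s orange [269  75   6  21  37] [271.48648649  83.83783784]
s orange [276  75   7  21  45] [279.86666667  84.6       ]
s orange [415  96   2   9  14] [415.64285714 100.71428571]
s orange [392 158   5   6  13] [394.15384615 160.53846154]
s orange [313 180   7   5  20] [316.25 182.05]
s orange [369 203   9  12  66] [372.86363636 209.59090909]
s orange [366 231  13   8  53] [371.8490566  234.67924528]
t orange [191  62  11  17  72] [195.90277778  70.22222222]
t orange [179  80  13  27  64] [184.296875  92.1875  ]
t orange [187  80  10  26  56] [191.69642857  91.19642857]
t orange [199 107  18   8  52] [207.92307692 110.59615385]
t orange [365 210   6  10  27] [367.25925926 214.18518519]
t orange [360 213   6   8  18] [362.33333333 217.27777778]
board [ 0.61603923 -0.23190191  0.04      ] tin [ 0.49354664 -0.31419177  0.02      ] reel [ 0.47347994 -0.22251316  0.04      ]
probe cap [ 0.51853963 -0.43032584  0.17      ]
foot [ 0.51967482 -0.43545197  0.008     ] tin [ 0.49524346 -0.31263866  0.015     ]
```

View pics/c1.png

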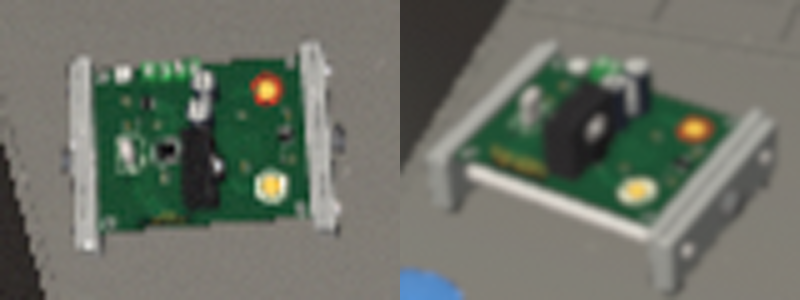

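The enlarged crop shows the supply land (red ring) at top px (291,178), the ground land (white ring) at (292,197), the crystal at about (264,190) and the heat sink at about (278,193). The board lies nearly square to the world axes. Next I'll measure by blobs and check the obstacles on the way.

Run:
```python
from h import *
from scipy.optimize import least_squares
S=load("scene0");T=load("top0")
def tri(a,b):
    (o1,d1),(o2,d2)=a,b
    t=np.linalg.lstsq(np.c_[d1,-d2],o2-o1,rcond=None)[0]; P,Q=o1+d1*t[0],o2+d2*t[1]
    return (P+Q)/2, np.linalg.norm(P-Q)
r=lambda C,u,v: ray(C[1],C[2],u,v)
# lands: gold blob
for nm,(p,K,E),b in(("s",S,(243,150,343,225)),("t",T,(238,160,318,220))):
    hsv=cv2.cvtColor(p,cv2.COLOR_RGB2HSV); m=cv2.inRange(hsv,(0,110,150),(32,255,255))
    k=np.zeros_like(m); k[b[1]:b[3],b[0]:b[2]]=1; m*=k
    n,l,st,c=cv2.connectedComponentsWithStats(m)
    for i in range(1,n):
        if st[i,4]>5: print(nm,st[i],c[i],onz(K,E,*c[i],.0395))
# probe: centroid of upper orange (cap) ~ origin+30, lower orange collar ~ -24
print("cap tri",tri(r(S,372.4,208.7),r(T,367.5,213.7)))
print("cap on z",onz(S[1],S[2],372.4,208.7,.146),onz(T[1],T[2],367.5,214.2,.146))
print("collar",onz(S[1],S[2],371.9,234.7,.09),onz(T[1],T[2],362.3,217.3,.09))
for nm,u,v,z in(("drill tip",148,213,.2),("drill body",120,165,.35),("drill body near",100,215,.35),("col",62,243,.25),("base",125,295,0),("towel corner",240,255,0),("edge",200,310,0)): print(nm,onz(T[1],T[2],u,v,z))
for nm,u,v,z in(("drill tip",148,122,.1),("drill top?",100,5,.3)): print("s",nm,onz(S[1],S[2],u,v,z))
print("drill chuck",tri(r(S,150,115),r(T,150,213)),"column top",tri(r(S,54,57),r(T,57,243)))
```

```text
s [313 180   7   5  27] [316.18518519 181.96296296] [ 0.64148405 -0.26502624  0.0395    ]
s [300 196   4   3   9] [301.66666667 197.11111111] [ 0.59218334 -0.26373208  0.0395    ]
t [288 176   6   5  23] [290.86956522 177.69565217] [ 0.64066043 -0.26575023  0.0395    ]
t [290 196   4   3   9] [291.66666667 196.88888889] [ 0.59082446 -0.26496052  0.0395    ]
cap tri (array([ 0.51853126, -0.43446268,  0.1439837 ]), np.float64(0.00097724734435401))
cap on z [ 0.51611148 -0.43499973  0.146     ] [ 0.51740479 -0.43446414  0.146     ]
collar [ 0.52001829 -0.43490382  0.09      ] [ 0.51947834 -0.42990096  0.09      ]
drill tip [0.54353661 0.02122061 0.2       ]
drill body [0.5991402  0.00184781 0.35      ]
drill body near [0.51603994 0.03101806 0.35      ]
col [0.48778671 0.15860898 0.25      ]
base [0.38014879 0.1644722  0.        ]
towel corner [ 0.45832396 -0.12347492  0.        ]
edge [ 0.3313683  -0.02154105  0.        ]
s drill tip [0.58263468 0.07972808 0.1       ]
s drill top? [0.62270757 0.17066608 0.3       ]
drill chuck (array([0.55716696, 0.0412083 , 0.14101142]), np.float64(0.006634907468717418)) column top (array([0.48974246, 0.15882591, 0.25898232]), np.float64(0.007101575979245774))
```

```bash
python3 - <<'E'
import numpy as np
r=.42
for s in (74,49,24,-1):
    p=lambda a:np.array([r*np.cos(np.radians(a)),r*np.sin(np.radians(a))])*100
    print(s,p(s),[np.round(p(s-5*k)-p(s),1).tolist() for k in range(1,6)])
E
python3 -m crank '{"travel":[[-0.5,-4,1.5],[-1,-8,3],[-1.5,-12.5,4.5],[-2.5,-17,6],[-3,-20.4,7]],"turn":[[0,0,0],[0,0,0],[0,0,0],[0,0,0],[0,0,0]],"gripper":[0,0,0,0,0]}' 40
```

```text
74 [11.57676894 40.37299123] [[3.5, -1.2], [6.8, -2.6], [10.1, -4.4], [13.1, -6.4], [16.0, -8.7]]
49 [27.55447922 31.69780237] [[2.7, -2.5], [5.1, -5.3], [7.3, -8.2], [9.2, -11.3], [10.8, -14.6]]
24 [38.36890922 17.08293901] [[1.3, -3.4], [2.4, -6.9], [3.1, -10.5], [3.5, -14.2], [3.6, -17.8]]
-1 [41.9936032  -0.73300107] [[-0.2, -3.7], [-0.8, -7.3], [-1.6, -10.8], [-2.8, -14.3], [-4.2, -17.7]]
clock: 0.6
position: [0.1156, 0.4013, 0.3018]
tool_rot: [3.142, 0.0, 2.906]
force: [1.1, -0.0, 0.5]
grip_width: 0.0851
finger_force: 0.0
```

```bash
python3 -m crank '{"travel":[[3.5,-1.2,0.5],[6.8,-2.6,1],[10.1,-4.4,1.5],[13.1,-6.4,2],[16,-8.7,2.5]],"turn":[[0,0,-5],[0,0,-10],[0,0,-15],[0,0,-20],[0,0,-25]],"gripper":[0,0,0,0,0]}'
python3 -m crank '{"travel":[[2.7,-2.5,0],[5.1,-5.3,0],[7.3,-8.2,0],[9.2,-11.3,0],[10.8,-14.6,0]],"turn":[[0,0,-5],[0,0,-10],[0,0,-15],[0,0,-20],[0,0,-25]],"gripper":[0,0,0,0,0]}'
```

```text
clock: 1.1
position: [0.2771, 0.3157, 0.3264]
tool_rot: [-3.142, -0.0, 2.466]
force: [0.8, 1.2, 0.6]
grip_width: 0.0854
finger_force: 0.0
clock: 1.6
position: [0.3846, 0.1694, 0.3262]
tool_rot: [-3.141, 0.0, 2.03]
force: [1.3, 0.7, 0.8]
grip_width: 0.0852
finger_force: 0.0
```

```bash
python3 -m crank '{"travel":[[1.3,-3.4,0],[2.4,-6.9,0],[3.1,-10.5,0],[3.5,-14.2,0],[3.6,-17.8,0]],"turn":[[0,0,-5],[0,0,-10],[0,0,-15],[0,0,-20],[0,0,-25]],"gripper":[0,0,0,0,0]}'
python3 -m crank '{"travel":[[-0.2,-3.7,0],[-0.8,-7.3,0],[-1.6,-10.8,0],[-2.8,-14.3,0],[-4.2,-17.7,0]],"turn":[[0,0,-5],[0,0,-10],[0,0,-15],[0,0,-20],[0,0,-25]],"gripper":[0,0,0,0,0]}'
```

```text
clock: 2.1
position: [0.42, -0.0089, 0.3262]
tool_rot: [-3.142, 0.0, 1.593]
force: [0.4, -0.0, -0.4]
grip_width: 0.0853
finger_force: 0.0
clock: 2.6
position: [0.3773, -0.1857, 0.3263]
tool_rot: [3.142, 0.0, 1.157]
force: [1.0, -0.3, 0.0]
grip_width: 0.0853
finger_force: 0.0
```

```bash
python3 -m crank '{"travel":[[4.5,-1.5,-1],[9,-3,-2],[13.5,-4.5,-3],[18,-6,-5],[22,-7.5,-6]],"turn":[[0,0,0],[0,0,0],[0,0,0],[0,0,0],[0,0,0]],"gripper":[0,0,0,0,0]}'
python3 -m crank '{"travel":[[0,0,0],[0,0,0],[0,0,0],[0,0,0],[0,0,0]],"turn":[[0,0,0],[0,0,0],[0,0,0],[0,0,0],[0,0,0]],"gripper":[0,0,0,0,0]}'
python3 - <<'E'
from h import *
p,K,E=grab("wrist","w1"); print(K,np.round(-E[:3,:3].T@E[:3,3],3),np.round(E[:3,:3],2).tolist(),bot.observe()["position"])
E
```

```text
clock: 3.1
position: [0.5995, -0.2594, 0.2638]
tool_rot: [-3.139, -0.0, 1.161]
force: [-0.6, 0.7, 1.6]
grip_width: 0.0854
finger_force: 0.0
clock: 3.6
position: [0.5978, -0.2589, 0.2672]
tool_rot: [3.141, -0.001, 1.161]
force: [-0.0, -0.8, 0.3]
grip_width: 0.0856
finger_force: 0.0
[309.70691629 309.70691629 324.38508984 201.08467805] [ 0.63  -0.187  0.411] [[0.92, -0.4, 0.0], [-0.38, -0.87, 0.3], [-0.12, -0.28, -0.95]] [ 0.59791632 -0.25895219  0.26709892]
```

View pics/w1.png

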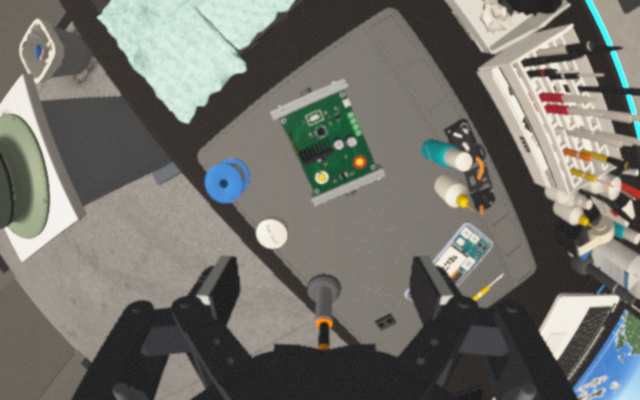

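The wrist view shows the ground land at (322,178), the supply land at (360,161), the crystal in its white outline at about (314,117), the heat sink at (313,155), and the probe in its stand at (323,290–345). I'll measure these and enlarge the board.

Run:
```python
from h import *
p,K,E=load("w1")
hsv=cv2.cvtColor(p,cv2.COLOR_RGB2HSV); m=cv2.inRange(hsv,(0,110,150),(32,255,255)); m[:, :270]=0;m[:,400:]=0;m[200:]=0
n,l,st,c=cv2.connectedComponentsWithStats(m)
for i in range(1,n):
    if st[i,4]>5: print(st[i],c[i],onz(K,E,*c[i],.0395,True))
print("crystal top guess",onz(K,E,314,117,.053,True),"foot",onz(K,E,323,288,.008,True))
a=cv2.resize(p[75:205,265:395],None,fx=4.6,fy=4.6,interpolation=cv2.INTER_CUBIC)
cv2.imwrite("pics/c2.png",a[:,:,::-1])
```

```text
[354 156  12  12 119] [359.43697479 161.78991597] [ 0.64196768 -0.26650443  0.0395    ]
[318 174   7   7  42] [321.19047619 176.92857143] [ 0.5914554  -0.26543807  0.0395    ]
crystal top guess [ 0.61367476 -0.19442241  0.053     ] foot [ 0.52041276 -0.43334908  0.008     ]
```

View pics/c2.png

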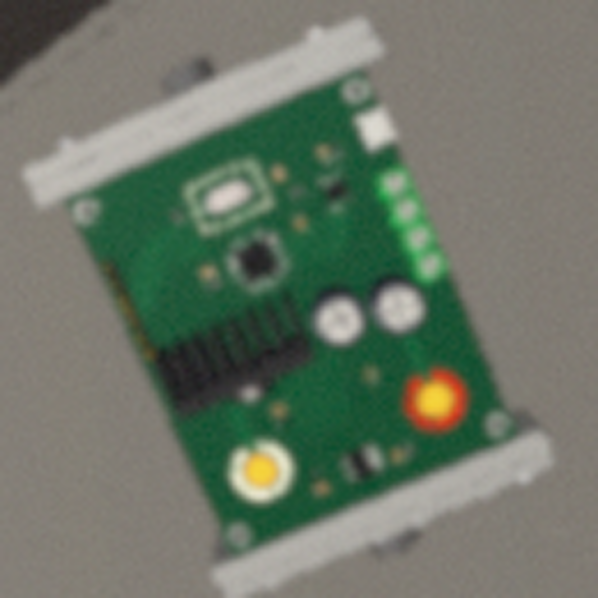

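The crystal can is at about (0.614,-0.194). Ground is at (0.5915,-0.265) and supply at (0.6415,-0.266), with three views agreeing to about 1 mm. The two lands are 50 mm apart. Next I move over the probe.

```bash
python3 -m crank '{"travel":[[-1.8,-4,-1],[-3.6,-8,-2],[-5.4,-12,-4],[-7.2,-16,-5.5],[-7.9,-17.5,-6.5]],"turn":[[0,0,0],[0,0,0],[0,0,0],[0,0,0],[0,0,0]],"gripper":[0,0,0,0,0]}'
python3 -m crank '{"travel":[[0,0,0],[0,0,0],[0,0,0],[0,0,0],[0,0,0]],"turn":[[0,0,0],[0,0,0],[0,0,0],[0,0,0],[0,0,0]],"gripper":[0,0,0,0,0]}'
python3 - <<'E'
from h import *
p,K,E=grab("wrist","w2"); print(K,np.round(-E[:3,:3].T@E[:3,3],3))
hsv=cv2.cvtColor(p,cv2.COLOR_RGB2HSV); m=cv2.inRange(hsv,(5,170,130),(18,255,255))
n,l,st,c=cv2.connectedComponentsWithStats(m)
for i in range(1,n):
    if st[i,4]>20: print(st[i],c[i],onz(K,E,*c[i],.1515,True),onz(K,E,*c[i],.0915,True))
cv2.imwrite("pics/c3.png",cv2.resize(p[200:400,200:440],None,fx=2.5,fy=2.5)[:,:,::-1])
E
```

```text
clock: 4.15
position: [0.5158, -0.4381, 0.2009]
tool_rot: [-3.141, 0.002, 1.156]
force: [0.0, -0.2, 1.6]
grip_width: 0.0851
finger_force: 0.0
clock: 4.65
position: [0.5197, -0.4335, 0.2017]
tool_rot: [3.141, -0.0, 1.162]
force: [1.3, -0.6, -0.7]
grip_width: 0.0852
finger_force: 0.0
[309.70691629 309.70691629 324.38508984 201.08467805] [ 0.552 -0.361  0.345]
[602   0  15   8  79] [608.81012658   3.        ] [ 0.82913303 -0.34985163  0.1515    ] [ 0.91497643 -0.3463525   0.0915    ]
[505  14  12  16  64] [511.        20.328125] [ 0.69944537 -0.34833489  0.1515    ] [ 0.74515312 -0.34436637  0.0915    ]
[510  32   5   8  23] [512.69565217  35.86956522] [ 0.69563007 -0.3593976   0.1515    ] [ 0.74015705 -0.35885275  0.0915    ]
[518  71   5  13  38] [520.5         75.57894737] [ 0.6905772  -0.38795886  0.1515    ] [ 0.73354042 -0.39625315  0.0915    ]
[475 157  26  30  84] [488.98809524 171.35714286] [ 0.64236688 -0.44415226  0.1515    ] [ 0.67041    -0.46983723  0.0915    ]
[315 189  23  19 104] [326.71153846 197.42307692] [ 0.52943928 -0.41646151  0.1515    ] [ 0.52253366 -0.43357678  0.0915    ]
[315 211  22  24 246] [326.33333333 220.06097561] [ 0.52291866 -0.43096119  0.1515    ] [ 0.51399503 -0.45256381  0.0915    ]
```

View pics/c3.png

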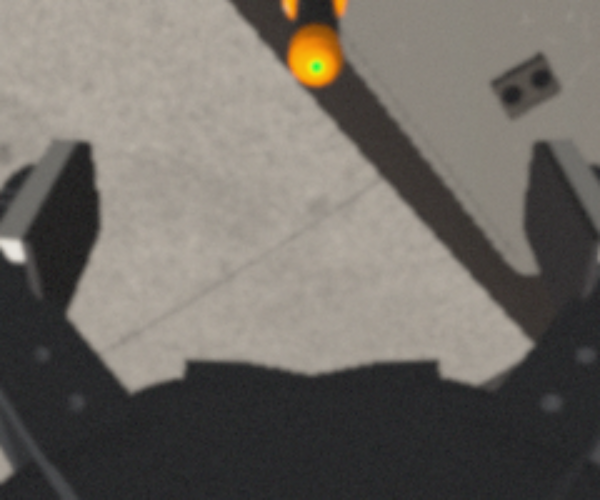

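The cap top (green lamp) is at px (326,226.5), which puts it at about (0.521,-0.435). The gripper is centred on it to about 1 mm, so I descend 10.3 cm and close.

```bash
python3 -m crank '{"travel":[[0,0,-2.5],[0,0,-5],[0,-0.05,-7.5],[0.05,-0.1,-9.5],[0.05,-0.1,-10.3]],"turn":[[0,0,0],[0,0,0],[0,0,0],[0,0,0],[0,0,0]],"gripper":[0,0,0,0,0]}' 40
python3 -m crank '{"travel":[[0,0,0],[0,0,0],[0,0,0],[0,0,0],[0,0,0]],"turn":[[0,0,0],[0,0,0],[0,0,0],[0,0,0],[0,0,0]],"gripper":[0.4,0.6,0.8,1,1]}' 40
python3 -m crank '{"travel":[[0,0,0],[0,0,0],[0,0,0],[0,0,0],[0,0,0]],"turn":[[0,0,0],[0,0,0],[0,0,0],[0,0,0],[0,0,0]],"gripper":[1,1,1,1,1]}' 40
```

```text
clock: 5.2
position: [0.5192, -0.4345, 0.0965]
tool_rot: [-3.14, -0.001, 1.161]
force: [-0.8, -0.2, -0.3]
grip_width: 0.0853
finger_force: 0.0
clock: 5.7
position: [0.5198, -0.4354, 0.0989]
tool_rot: [3.141, 0.0, 1.161]
force: [-0.6, 0.2, 8.6]
grip_width: 0.0132
finger_force: 40.6
clock: 6.2
position: [0.5198, -0.4354, 0.0989]
tool_rot: [3.141, -0.0, 1.161]
force: [-1.0, 0.9, 6.4]
grip_width: 0.0128
finger_force: 38.9
```

```bash
python3 -m crank '{"travel":[[0,0,1],[0,0,3],[0,0,5],[0,0,7],[0,0,9]],"turn":[[0,0,0],[0,0,0],[0,0,0],[0,0,0],[0,0,0]],"gripper":[1,1,1,1,1]}' 40
python3 -m crank '{"travel":[[0,0,1],[0,0,2],[0,0,2],[0,0,2],[0,0,2]],"turn":[[0,0,0],[0,0,0],[0,0,0],[0,0,0],[0,0,0]],"gripper":[1,1,1,1,1]}'
python3 - <<'E'
from h import *
for n in("wrist","scene","top"): p,K,E=grab(n,n[0]+"3")
a=cv2.resize(load("w3")[0][100:400,200:440],None,fx=1.8,fy=1.8)
p=load("s3")[0]; b=cv2.resize(p[150:300,320:440],None,fx=3,fy=3.6)
c=np.zeros((540,800,3),np.uint8); c[:,:432]=a; c[:,432:792]=b
cv2.imwrite("pics/c4.png",c[:,:,::-1])
E
```

```text
clock: 6.7
position: [0.5194, -0.4353, 0.1898]
tool_rot: [3.141, 0.0, 1.16]
force: [0.5, -0.6, -0.4]
grip_width: 0.0127
finger_force: 39.0
clock: 7.2
position: [0.5193, -0.435, 0.2074]
tool_rot: [-3.14, -0.0, 1.16]
force: [-0.1, 0.5, -1.7]
grip_width: 0.0129
finger_force: 39.0
```

View pics/c4.png

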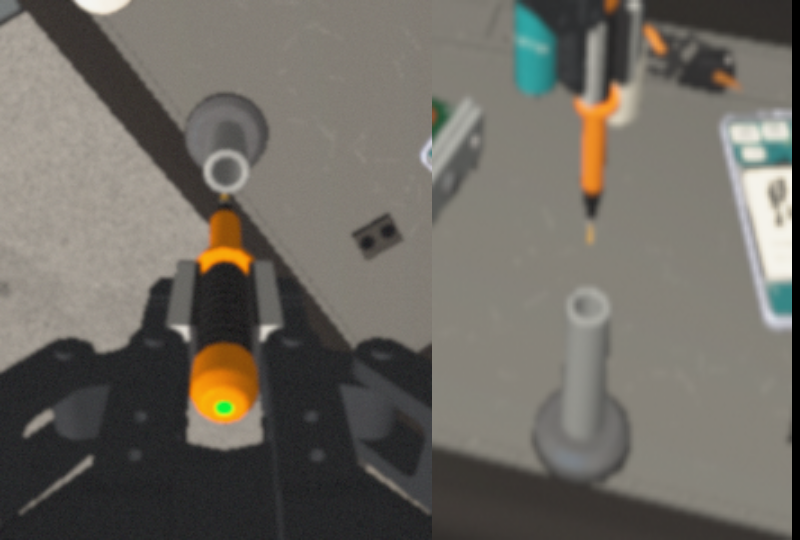

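The probe is held upright, well clear of the stand. The tip is at wrist px (325,208) and scene px (372.7,217.2), and the cap lamp is at wrist px (324.4,326.7). I triangulate the tip relative to the TCP.

Run:
```python
from h import *
def tri(rs):
    A=np.zeros((3,3));b=np.zeros(3)
    for o,d in rs:
        M=np.eye(3)-np.outer(d,d);A+=M;b+=M@o
    return np.linalg.solve(A,b)
W=load("w3");S=load("s3"); w=lambda u,v:ray(W[1],W[2],u,v,True); s=lambda u,v:ray(S[1],S[2],u,v)
st=bot.observe(); print(st["position"],st["tool_rot"])
print("tip tri",tri([w(324.8,208),s(372.5,217)]))
zt=st["position"][2]-.081
for z in(zt-.004,zt,zt+.003): print("tip on z",z,onz(*W[1:],324.8,208,z,True),onz(*S[1:],372.5,217,z))
print("cap",onz(*W[1:],324.4,326.3,zt+.134,True))
print("rim centre",onz(*W[1:],200+226/1.8,100+171/1.8,.0895,True))
```

```text
[ 0.51938352 -0.43519071  0.20771756] [-3.14078046e+00 -7.69132194e-05  1.16038206e+00]
tip tri [ 0.52050464 -0.43404965  0.12572752]
tip on z 0.12271756197386674 [ 0.5201128  -0.4350423   0.12271756] [ 0.52343543 -0.43273587  0.12271756]
tip on z 0.12671756197386674 [ 0.52066503 -0.43377678  0.12671756] [ 0.51949646 -0.4344365   0.12671756]
tip on z 0.12971756197386675 [ 0.52107921 -0.43282764  0.12971756] [ 0.51654224 -0.43571198  0.12971756]
cap [ 0.52023537 -0.43458505  0.26071756]
rim centre [ 0.5209683  -0.43470126  0.0895    ]
```

```bash
python3 -m crank '{"travel":[[1.6,3.8,0],[3.2,7.6,0],[4.8,11.4,0],[6.4,15.2,0],[7.1,16.9,0]],"turn":[[0,0,0],[0,0,0],[0,0,0],[0,0,0],[0,0,0]],"gripper":[1,1,1,1,1]}'
python3 -m crank '{"travel":[[0,0,0],[0,0,-2],[0,0,-4],[0,0,-6],[0,0,-6]],"turn":[[0,0,0],[0,0,0],[0,0,0],[0,0,0],[0,0,0]],"gripper":[1,1,1,1,1]}'
python3 -m crank '{"travel":[[0,0,0],[0,0,0],[0,0,0],[0,0,0],[0,0,0]],"turn":[[0,0,0],[0,0,0],[0,0,0],[0,0,0],[0,0,0]],"gripper":[1,1,1,1,1]}'
python3 - <<'E'
from h import *
for n in("wrist","scene"): p,K,E=grab(n,n[0]+"4")
a=cv2.resize(load("w4")[0][100:260,245:405],None,fx=2.5,fy=2.5,interpolation=cv2.INTER_CUBIC)
p=load("s4")[0]; b=cv2.resize(p[140:220,260:340],None,fx=5,fy=5,interpolation=cv2.INTER_CUBIC)
cv2.imwrite("pics/c5.png",np.hstack([a,b])[:,:,::-1]); print(bot.observe()["position"])
E
```

```text
clock: 7.85
position: [0.5923, -0.2621, 0.2077]
tool_rot: [-3.141, -0.001, 1.164]
force: [-0.3, -0.5, -0.2]
grip_width: 0.0132
finger_force: 39.1
clock: 8.35
position: [0.5889, -0.2669, 0.146]
tool_rot: [-3.138, 0.001, 1.159]
force: [-0.1, -0.4, 0.0]
grip_width: 0.0128
finger_force: 39.1
clock: 8.85
position: [0.5907, -0.2663, 0.1487]
tool_rot: [3.141, -0.0, 1.161]
force: [-0.4, -0.2, -1.6]
grip_width: 0.0128
finger_force: 39.1
[ 0.59060236 -0.26626039  0.14846562]
```

View pics/c5.png

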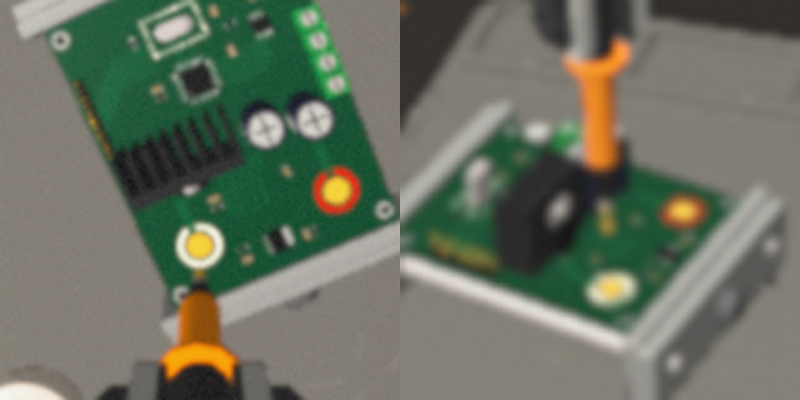

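The tip hangs just above the white ring. At wrist px, the tip is (324.6,206) and the ground land (324.6,198). The supply land is at (379.6,176) and the crystal top at (313.8,110.8). I check the alignment and refine the points.

Run:
```python
from h import *
W=load("w4");S=load("s4");T=bot.observe()["position"]
zt=T[2]-.0815
c=lambda x,y:(245+(x+.5)/2.5-.5,100+(y+.5)/2.5-.5)
print("tip w",onz(*W[1:],*c(199,265),zt,True),"s",onz(*S[1:],301,186.2,zt))
for n,x,y,z in(("gnd",199,245,.0395),("sup",336,190,.0395),("xtal top",172,27,.053),("outline",174,29,.0395)): print(n,onz(*W[1:],*c(x,y),z,True))
print("gnd s",onz(*S[1:],302.1,197.3,.0395),"sup s",onz(*S[1:],260+(684.5-400)/5-.5,140+212.5/5-.5,.0395),"xtal s top",onz(*S[1:],260+(479-400)/5-.5,140+165/5-.5,.053))
```

```text
tip w [ 0.59240746 -0.26359802  0.06696562] s [ 0.59008454 -0.26520065  0.06696562]
gnd [ 0.59158215 -0.26546987  0.0395    ]
sup [ 0.64186804 -0.26606485  0.0395    ]
xtal top [ 0.61347681 -0.19451481  0.053     ]
outline [ 0.61327812 -0.19540483  0.0395    ]
gnd s [ 0.59211127 -0.2646852   0.0395    ] sup s [ 0.64157868 -0.26543114  0.0395    ] xtal s top [ 0.61544046 -0.19290992  0.053     ]
```

The tip is within 1 mm of the land's centre. I lower it slowly to about 3 mm of nominal spring travel.

```bash
python3 -m crank '{"travel":[[0,0,-0.5],[0,0,-1],[0,0,-1.5],[0,0,-1.8],[0,0,-2.1]],"turn":[[0,0,0],[0,0,0],[0,0,0],[0,0,0],[0,0,0]],"gripper":[1,1,1,1,1]}'
python3 -m crank '{"travel":[[0,0,-0.2],[0,0,-0.4],[0,0,-0.6],[0,0,-0.75],[0,0,-0.9]],"turn":[[0,0,0],[0,0,0],[0,0,0],[0,0,0],[0,0,0]],"gripper":[1,1,1,1,1]}'
python3 -m crank '{"travel":[[0,0,0],[0,0,0],[0,0,0],[0,0,0],[0,0,0]],"turn":[[0,0,0],[0,0,0],[0,0,0],[0,0,0],[0,0,0]],"gripper":[1,1,1,1,1]}'
python3 - <<'E'
from h import *
F=[]
for i in range(5):
    for n in("wrist","scene")if i==0 else("scene",): grab(n,n[0]+("5" if i==0 else "x"))
    F.append(bot.observe()["force"])
a=cv2.resize(load("w5")[0][100:260,245:405],None,fx=2.5,fy=2.5,interpolation=cv2.INTER_CUBIC)
p=load("s5")[0]; b=cv2.resize(p[140:220,260:340],None,fx=5,fy=5,interpolation=cv2.INTER_CUBIC)
cv2.imwrite("pics/c6.png",np.hstack([a,b])[:,:,::-1]); print(bot.observe()["position"],np.mean(F,0))
E
```

```text
clock: 9.45
position: [0.5905, -0.2663, 0.1269]
tool_rot: [-3.141, 0.0, 1.16]
force: [0.8, -0.5, -0.5]
grip_width: 0.0134
finger_force: 39.1
clock: 9.95
position: [0.5906, -0.2663, 0.1183]
tool_rot: [3.141, -0.0, 1.16]
force: [-0.1, -0.1, 1.5]
grip_width: 0.0133
finger_force: 39.2
clock: 10.45
position: [0.5906, -0.2663, 0.1184]
tool_rot: [3.141, 0.0, 1.16]
force: [0.4, 0.1, 0.9]
grip_width: 0.0131
finger_force: 39.2
[ 0.59054676 -0.26632775  0.11831288] [ 0.43363744 -0.39494154  0.84959166]
```

View pics/c6.png

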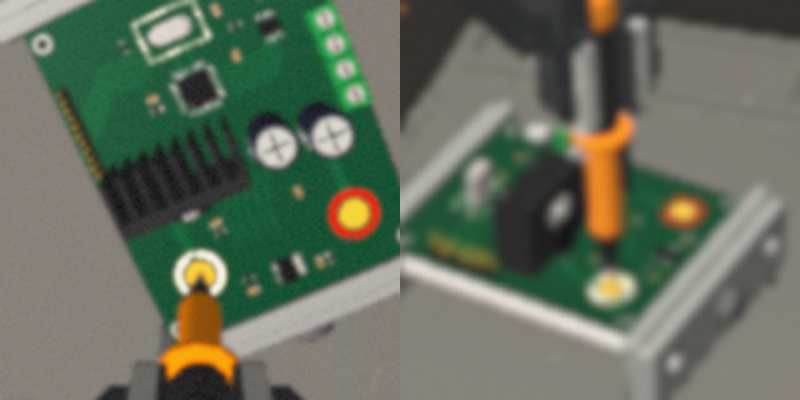

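The tip is now on the gold disc, at (200,275) in the wrist crop, with the gold plunger visibly shortened. Next I lift and measure the no-contact force, then move over the supply land (dx +5.0 cm, dy -0.05).

```bash
python3 -m crank '{"travel":[[0,0,0.6],[0,0,1.2],[0,0,1.8],[0,0,2.5],[0,0,3]],"turn":[[0,0,0],[0,0,0],[0,0,0],[0,0,0],[0,0,0]],"gripper":[1,1,1,1,1]}'
python3 -m crank '{"travel":[[1.2,0,0],[2.5,0,0],[3.7,-0.05,0],[4.5,-0.05,0],[5,-0.05,0]],"turn":[[0,0,0],[0,0,0],[0,0,0],[0,0,0],[0,0,0]],"gripper":[1,1,1,1,1]}'
python3 -m crank '{"travel":[[0,0,0],[0,0,0],[0,0,0],[0,0,0],[0,0,0]],"turn":[[0,0,0],[0,0,0],[0,0,0],[0,0,0],[0,0,0]],"gripper":[1,1,1,1,1]}'
python3 - <<'E'
from h import *
F=[]
for i in range(8): grab("scene","x"); F.append(bot.observe()["force"])
print(bot.observe()["position"],np.mean(F,0),np.std(F,0))
E
```

```text
clock: 11.25
position: [0.5907, -0.2664, 0.1492]
tool_rot: [3.141, -0.0, 1.16]
force: [0.4, -0.5, -0.8]
grip_width: 0.0132
finger_force: 39.2
clock: 11.75
position: [0.6409, -0.2667, 0.1483]
tool_rot: [-3.142, 0.0, 1.161]
force: [0.8, 0.4, -0.7]
grip_width: 0.0129
finger_force: 39.2
clock: 12.25
position: [0.6404, -0.2669, 0.1484]
tool_rot: [-3.142, -0.0, 1.16]
force: [-0.3, -0.9, -0.2]
grip_width: 0.0129
finger_force: 39.2
[ 0.64052186 -0.26683526  0.14827257] [ 0.09799056  0.23272025 -0.42756741] [0.33336462 0.41962498 0.52507065]
```

Baseline is -0.43 N against +0.9 N in contact, so the ground touch was about 1.3 N. Now the supply land, lowered the same way.

```bash
python3 -m crank '{"travel":[[0,0,-0.5],[0,0,-1],[0,0,-1.5],[0,0,-1.8],[0,0,-2.1]],"turn":[[0,0,0],[0,0,0],[0,0,0],[0,0,0],[0,0,0]],"gripper":[1,1,1,1,1]}'
python3 -m crank '{"travel":[[0,0,-0.2],[0,0,-0.4],[0,0,-0.6],[0,0,-0.75],[0,0,-0.9]],"turn":[[0,0,0],[0,0,0],[0,0,0],[0,0,0],[0,0,0]],"gripper":[1,1,1,1,1]}'
python3 -m crank '{"travel":[[0,0,0],[0,0,0],[0,0,0],[0,0,0],[0,0,0]],"turn":[[0,0,0],[0,0,0],[0,0,0],[0,0,0],[0,0,0]],"gripper":[1,1,1,1,1]}'
python3 - <<'E'
from h import *
F=[]
for i in range(8):
    for n in("wrist","scene")if i==0 else("scene",): grab(n,n[0]+("6" if i==0 else "x"))
    F.append(bot.observe()["force"])
a=cv2.resize(load("w6")[0][100:260,245:405],None,fx=2.5,fy=2.5,interpolation=cv2.INTER_CUBIC)
p=load("s6")[0]; b=cv2.resize(p[130:210,275:355],None,fx=5,fy=5,interpolation=cv2.INTER_CUBIC)
cv2.imwrite("pics/c7.png",np.hstack([a,b])[:,:,::-1]); print(bot.observe()["position"],np.mean(F,0))
E
```

```text
clock: 13.15
position: [0.6405, -0.2668, 0.1269]
tool_rot: [-3.141, 0.0, 1.16]
force: [0.1, 0.3, -0.5]
grip_width: 0.0129
finger_force: 39.2
clock: 13.65
position: [0.6406, -0.2669, 0.1183]
tool_rot: [3.141, -0.0, 1.16]
force: [-1.0, -0.2, 1.9]
grip_width: 0.0126
finger_force: 39.3
clock: 14.15
position: [0.6406, -0.2668, 0.1184]
tool_rot: [3.141, -0.0, 1.16]
force: [0.1, -0.6, 1.1]
grip_width: 0.0128
finger_force: 39.3
[ 0.64053977 -0.26683267  0.11831116] [0.13613406 0.077257   1.18171258]
```

View pics/c7.png

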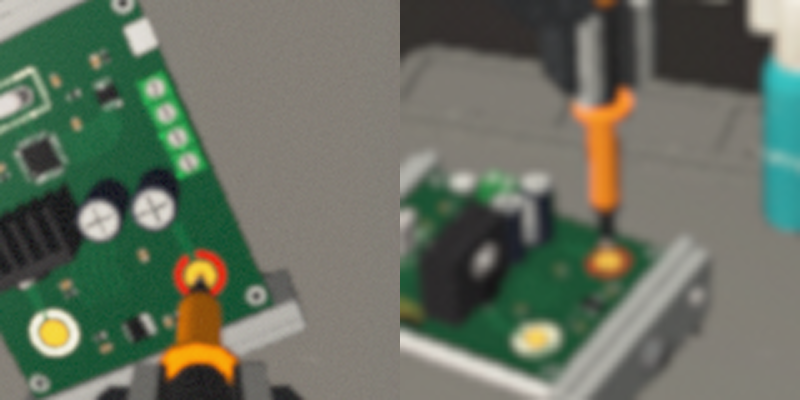

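The tip is on the supply disc, at (200,273) in the wrist crop. Contact force is 1.18+0.43 = 1.6 N, about 2.5 mm of spring travel. I lift clear, cross the row and hover above the crystal.

```bash
python3 -m crank '{"travel":[[0,0,0.6],[0,0,2],[0,0,4],[0,0,6],[0,0,8]],"turn":[[0,0,0],[0,0,0],[0,0,0],[0,0,0],[0,0,0]],"gripper":[1,1,1,1,1]}'
python3 -m crank '{"travel":[[-0.6,1.5,0],[-1.2,3.2,0],[-1.8,4.9,0],[-2.4,6.4,0],[-2.7,7.2,0]],"turn":[[0,0,0],[0,0,0],[0,0,0],[0,0,0],[0,0,0]],"gripper":[1,1,1,1,1]}'
python3 -m crank '{"travel":[[0,0,0],[0,0,-1],[0,0,-2.2],[0,0,-3.4],[0,0,-4.5]],"turn":[[0,0,0],[0,0,0],[0,0,0],[0,0,0],[0,0,0]],"gripper":[1,1,1,1,1]}'
python3 -m crank '{"travel":[[0,0,0],[0,0,0],[0,0,0],[0,0,0],[0,0,0]],"turn":[[0,0,0],[0,0,0],[0,0,0],[0,0,0],[0,0,0]],"gripper":[1,1,1,1,1]}'
python3 - <<'E'
from h import *
for n in("wrist","scene","top"): grab(n,n[0]+"7")
a=cv2.resize(load("w7")[0][170:235,292:357],None,fx=6.15,fy=6.15,interpolation=cv2.INTER_CUBIC)[:400,:400]
b=cv2.resize(load("s7")[0][140:190,255:305],None,fx=8,fy=8,interpolation=cv2.INTER_CUBIC)
cv2.imwrite("pics/c8.png",np.hstack([a[:399],b[:399]])[:,:,::-1]); print(bot.observe()["position"],a.shape)
E
```

```text
clock: 15.1
position: [0.6405, -0.267, 0.2003]
tool_rot: [3.141, 0.0, 1.16]
force: [0.1, -0.4, -0.5]
grip_width: 0.0131
finger_force: 39.2
clock: 15.6
position: [0.6135, -0.1936, 0.1993]
tool_rot: [3.141, -0.001, 1.161]
force: [0.2, -0.1, -0.4]
grip_width: 0.0129
finger_force: 39.2
clock: 16.1
position: [0.6131, -0.1952, 0.1516]
tool_rot: [-3.14, 0.0, 1.16]
force: [-0.5, -0.2, -0.8]
grip_width: 0.013
finger_force: 39.2
clock: 16.6
position: [0.6137, -0.1948, 0.1537]
tool_rot: [3.141, -0.0, 1.161]
force: [-0.6, -0.4, 0.3]
grip_width: 0.0129
finger_force: 39.2
[ 0.61360205 -0.19475714  0.15345665] (400, 400, 3)
```

View pics/c8.png

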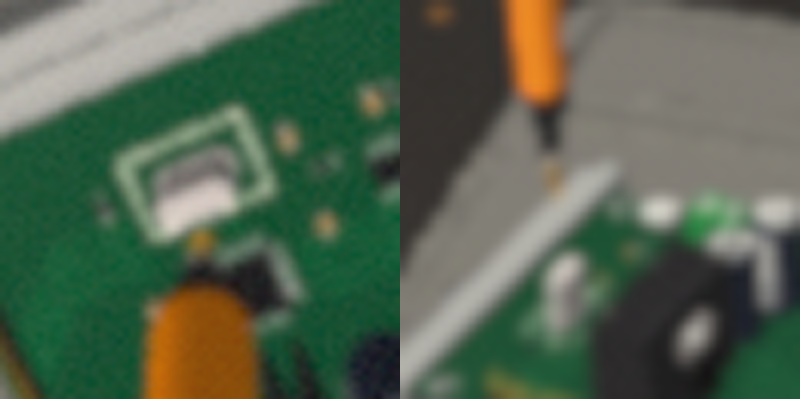

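The tip (wrist crop (202,233)) hangs over the can. The can's bright top face is centred near (197,207), and its printed outline near (195,175). In the scene crop the tip is at (556,193) and the can top near (571,263). I compute the remaining offset.

Run:
```python
from h import *
W=load("w7");S=load("s7");zt=bot.observe()["position"][2]-.0815
w=lambda x,y,z:onz(*W[1:],292+(x+.5)/6.15-.5,170+(y+.5)/6.15-.5,z,True)
s=lambda x,y,z:onz(*S[1:],255+(x-400+.5)/8-.5,140+(y+.5)/8-.5,z)
print("tip",w(202,233,zt),s(556,193,zt))
print("top",w(197,207,.053),s(571,263,.053),"outline",w(195,175,.0395))
# bright top-face centroid in wrist
g=cv2.resize(W[0][170:235,292:357],None,fx=6.15,fy=6.15,interpolation=cv2.INTER_CUBIC).min(axis=2)
for th in(175,190,200):
    m=(g>th).astype(np.uint8); n,l,st,c=cv2.connectedComponentsWithStats(m[140:245,140:250]); 
    for i in range(1,n):
        if st[i,4]>300: print(th,st[i],c[i]+140,w(*(c[i]+140),.053))
```

```text
tip [ 0.6149625  -0.1934338   0.07195665] [ 0.61675137 -0.19117544  0.07195665]
top [ 0.61322907 -0.19573048  0.053     ] [ 0.61615716 -0.19385135  0.053     ] outline [ 0.61307591 -0.19529065  0.0395    ]
175 [  23   46   67   45 1572] [193.59287532 206.08142494] [ 0.61285945 -0.19542741  0.053     ]
190 [ 28  54  56  33 751] [192.09853529 207.11850866] [ 0.61261549 -0.19548198  0.053     ]
```

Both views put the tip about 1.2 mm too far in +x and 2 mm too far in +y. I correct this and go down to about 5 mm clear.

```bash
python3 -m crank '{"travel":[[-0.06,-0.1,0],[-0.12,-0.19,-0.3],[-0.12,-0.19,-0.7],[-0.12,-0.19,-1.1],[-0.12,-0.19,-1.4]],"turn":[[0,0,0],[0,0,0],[0,0,0],[0,0,0],[0,0,0]],"gripper":[1,1,1,1,1]}'
python3 -m crank '{"travel":[[0,0,0],[0,0,0],[0,0,0],[0,0,0],[0,0,0]],"turn":[[0,0,0],[0,0,0],[0,0,0],[0,0,0],[0,0,0]],"gripper":[1,1,1,1,1]}'
python3 - <<'E'
from h import *
for n in("wrist","scene","top"): grab(n,n[0]+"8")
a=cv2.resize(load("w8")[0][180:230,300:350],None,fx=8,fy=8,interpolation=cv2.INTER_CUBIC)
b=cv2.resize(load("s8")[0][145:185,255:295],None,fx=10,fy=10,interpolation=cv2.INTER_CUBIC)
cv2.imwrite("pics/c9.png",np.hstack([a,b])[:,:,::-1]); print(bot.observe()["position"],bot.observe()["force"])
E
```

```text
clock: 17.25
position: [0.6122, -0.1966, 0.1387]
tool_rot: [-3.141, 0.0, 1.16]
force: [-0.1, 0.2, -0.4]
grip_width: 0.0132
finger_force: 39.2
clock: 17.75
position: [0.6124, -0.1967, 0.1394]
tool_rot: [3.141, -0.0, 1.16]
force: [0.1, 0.1, -0.5]
grip_width: 0.0127
finger_force: 39.2
[ 0.6123615  -0.19669751  0.13935686] [-0.1543584  -0.19396554 -1.16080859]
```

View pics/c9.png

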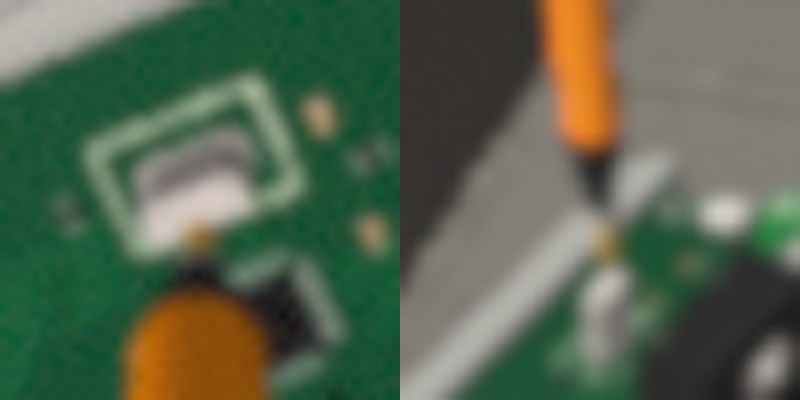

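The tip now hangs right over the can in both views. In the wrist crop the tip is at (199,226) and the top face near (195,212). In the scene crop the tip is at (607,259) and the can top at (606,280). A last numeric check follows.

Run:
```python
from h import *
W=load("w8");S=load("s8");zt=bot.observe()["position"][2]-.0815
w=lambda x,y,z:onz(*W[1:],300+(x+.5)/8-.5,180+(y+.5)/8-.5,z,True)
s=lambda x,y,z:onz(*S[1:],255+(x-400+.5)/10-.5,145+(y+.5)/10-.5,z)
print("tip",w(199,226,zt),s(607,259,zt),"top",w(195,212,.053),s(606,280,.053),"outline",w(195,165,.0395))
# predicted pixels of a tip exactly above outline centre
def projw(P):
    K,E=W[1],W[2]; c=E[:3,:3]@np.array(P)+E[:3,3]; th=np.arctan2(np.hypot(c[0],c[1]),c[2]); q=c[:2]/np.hypot(c[0],c[1])*th*K[0]+K[2:]; return (q-[300,180]+.5)*8-.5
o=w(195,165,.0395); print("pred top",projw([o[0],o[1],.053]),"pred tip",projw([o[0],o[1],zt]))
```

```text
tip [ 0.61352609 -0.19553648  0.05785686] [ 0.61553516 -0.19321309  0.05785686] top [ 0.61307644 -0.19558381  0.053     ] [ 0.61518354 -0.19274733  0.053     ] outline [ 0.61327297 -0.19507129  0.0395    ]
pred top [194.75000776 206.69734811] pred tip [194.6536713  222.79628723]
```

The tip is centred within about 0.5 mm in both views, and 4.8 mm clear. I lower it 1 mm more, settle and hand in.

```bash
python3 -m crank '{"travel":[[0,0,-0.05],[-0.03,0,-0.1],[-0.03,0,-0.1],[-0.03,0,-0.1],[-0.03,0,-0.1]],"turn":[[0,0,0],[0,0,0],[0,0,0],[0,0,0],[0,0,0]],"gripper":[1,1,1,1,1]}'
python3 -m crank '{"travel":[[0,0,0],[0,0,0],[0,0,0],[0,0,0],[0,0,0]],"turn":[[0,0,0],[0,0,0],[0,0,0],[0,0,0],[0,0,0]],"gripper":[1,1,1,1,1]}'
python3 -c "
from workcell import bot
print(bot.observe()['position'],bot.job_done())"
```

```text
clock: 18.4
position: [0.612, -0.1967, 0.1383]
tool_rot: [-3.142, 0.0, 1.16]
force: [-0.1, -0.2, -0.6]
grip_width: 0.0127
finger_force: 39.2
clock: 18.9
position: [0.612, -0.1967, 0.1383]
tool_rot: [-3.142, -0.0, 1.16]
force: [-0.9, -0.3, -0.1]
grip_width: 0.0133
finger_force: 39.2
the job is handed in; nothing more can be done
[ 0.61202499 -0.19670659  0.138302  ] None
```

I handed the job in at 18.9 s: the probe touched the ground land (about 1.3 N), then the supply land (about 1.6 N), and is now held upright, its tip centred to about 0.5 mm and about 4 mm above the crystal can by my measurements; no verdict was returned.

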